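Complete and check the tile row under the sprung gauge

ROBOT

A 6-joint arm with a two-finger parallel gripper is mounted at the origin on the work surface. World frame = base frame: x ahead of the robot, y to its left, z up, the work surface at z = 0. Lengths are in mm, angles in rad, forces in N, time in s.
With the tool pointing down it reaches from about 250 to 800 mm from the base axis. Payload 8.5 kg.
Tool frame: the origin (TCP) lies midway between the tips of the shut fingers; the grasp point (between the pads) lies 19 mm behind it; z points along the fingers, y is the line along which they close (so a half turn about z gives the same grasp; the last joint's range is limited). The gripper opens to 85 mm and grips with 20 to 120 N. Pads are 22 mm wide; open, the fingers measure 114 mm over their backs; the gripper's body (76 mm by 85 mm) begins 54 mm behind the grasp point. The pads swing forward as they close: fully open they stand 13 mm farther back than shut.
Start: joints at [0, 0.238, -0.013, 1.319, 0, 1.571], TCP at [524.956, -0, 231.276] pointing down, gripper open.
Joint ranges: [-2.66, 2.66], [-1.03, 1.9], [-1.14, 1.46], [-1.82, 2.27], [-1.45, 1.34], [-3.14, 3.14]. Speed limits (rad/s): [2.22, 2.22, 2.79, 3.14, 3.14, 3.14].

INTERFACE

Orientations are given as a unit quaternion [x, y, z, w].
In Python, from plant import manip gives the robot as it stands. The module is installed in compiled form; this text tells all that it offers.
- The arm moves only by the tool arm_command, never from a script. Its argument "increments" is a list of rows, each an object with "offset": the shift along the tool's x, y, z as a fraction of full scale, a list of three; "yaw": the turn about the tool's z as a fraction of full scale. In form: [{"offset": [tx, ty, tz], "yaw": yaw}, ...]. A call has 1 to 12 rows; each row shifts and turns the commanded pose from where the row before left it, along the tool's axes as they then stand; what a row does not reach is not made up. Full scale, the value 1, is 0.05 m for a shift and pi rad for a turn. A row lasts 1/10 s, in which the tool goes at most 50 mm and 8.59 degrees, less where a joint would pass 70% of its speed; a pose out of reach is approached as far as the arm can. A call with a number of a shift or a turn outside -1 to 1 is refused whole. A call with a gripper value outside its range is refused whole. "hand" is the finger opening in mm, from 0 to 85.4, set as the call begins (left out, the last holds). The fingers move at their own pace and stop on an object; "squeeze" is the grip in N (left out, the last holds). Time passes only in rows, so rows that do not move let the fingers close. It gives the time, the measured TCP pose, the force, the opening and the grip force at its end, in the units of the state.
- manip.get_state(): the state, without advancing time (a new reading comes with each control period).
- manip.camera(name): name is "scene" or "side" or "wrist"; returns (picture, depth): 400x640x3 uint8, blue, green, red; 400x640 float32, mm along the optical axis (not along the pixel's ray), 0 where there is no reading.
- manip.camera_params(name): a dict with "camera_matrix" (3x3 intrinsics, pixels), "origin" and "attitude" of the camera in the world. Camera axes: x right, y down, z forward; pixel columns grow to the right and rows downward; lengths in mm; the calibration is good to about 2 mm. A picture is of the moment at which its call begins: read the wrist's pose just before it. camera_params takes no time and is no camera call; for the wrist camera it gives the pose at the moment of the call.
- manip.hand_in(): hands the job in; it is judged then, once.
Trained networks look in the newest picture that a camera, given by its name, has taken for a name from the list of things; names that differ only in an ending like _2 or _b are one class to them, and where a whole thing is asked for, a point or a joint stands for the part that bears it (a point fixed in the world has none). Each returns a list of dicts, best first, with "score" (0 to 1); they miss things now and then, are a little off and sometimes report something else, mostly with a low value. They report only what shows in the picture. A call takes as long as a camera call. They do not tell look-alikes from the thing itself.
- manip.regions_of(camera, target): "region" (400x640 bool, what is visible of it) and "extent" ([centre column, centre row, width, height] in pixels, round what is visible of it).
The state is a dict: "clock": time; "joint_positions": joint angles; "dq": joint speeds; "effort": joint torques, N m; "tcp_pos": TCP position; "tool_rot": TCP orientation; "ft_force": force on the tool from outside, world axes, zero at the start; "ft_torque": the same for the moment, N m; "width": opening from 0.0 (shut) to 1.0 (fully open); "gripper_force": force on a finger pad.
Only numpy, scipy, OpenCV 4.12 (cv2) and the standard library are available. Lean on these libraries where they do the work, as an engineer would, in place of code of your own. Each camera call takes 0.05 s, during which the arm holds its last target. There are 200 camera calls.

TASK

Put spare square tiles of the same size as those already in the row into the two empty pockets of the gauge, each flat on its pocket's floor. Then, by its upturned tab, draw the sprung blade out over the full row until the rider on the housing's top stands level with the index, and ease the blade gently back fully home, so that the rider is left standing at the index. Move the rider only by means of the blade, never push it with the fingers, and leave everything on the table that is not one of these tiles where it is.

Things in the scene. Friction and masses are not known exactly. Their poses are not given: they have to be found in the camera images.
- gauge: the row gauge, screwed to the table: plate 410 x 84 x 4 mm with a grey housing at one end and a row of four open pockets. x = direction in which the blade is drawn, y across, z up; origin on the table under the middle of the housing's front face. Housing: x -185 to 0 mm, y -28 to 28, top at z = 50 mm, with a 12 mm slot along it. Pockets at x = 80, 116, 152, 188 mm
- pocket0 (a point): pocket 0 (0 is nearest the housing): centre of its floor, 4 mm above the table; axes as the gauge's. 32 x 32 mm, walls 4 mm thick with tops at z = 9 mm; a seated tile stands 13 mm proud of them (its top at z = 22 mm)
- pocket1 (a point): pocket 1 (0 is nearest the housing): centre of its floor, 4 mm above the table; axes as the gauge's. 32 x 32 mm, walls 4 mm thick with tops at z = 9 mm; a seated tile stands 13 mm proud of them (its top at z = 22 mm)
- pocket2 (a point): pocket 2 (0 is nearest the housing): centre of its floor, 4 mm above the table; axes as the gauge's. 32 x 32 mm, walls 4 mm thick with tops at z = 9 mm; a seated tile stands 13 mm proud of them (its top at z = 22 mm)
- pocket3 (a point): pocket 3 (0 is nearest the housing): centre of its floor, 4 mm above the table; axes as the gauge's. 32 x 32 mm, walls 4 mm thick with tops at z = 9 mm; a seated tile stands 13 mm proud of them (its top at z = 22 mm)
- slide (a joint): how far the sprung blade is drawn out of the housing, m: 0 fully home, 0.155 at most. The blade is a steel rule 24 mm wide, z = 26 to 28 mm, passing 4 mm above seated tiles. A spring pulls it home with 3.5 N at 0 and about 9 N at 0.14
- tab (a point): middle of the top edge of the upturned tab at the blade's end, 60 mm above the table. A plate 4 mm thick (along the gauge's x), 36 mm wide, standing on the blade from z = 28 to 60 mm. Home, it is at gauge x = 50 mm: 48 mm of free room between it and the housing's front for fingers to hook it from behind
- rider (a joint): how far the rider has been pushed along the slot in the housing's top, m: 0 (rearmost) to 0.148; it starts where an earlier check left it. A pin on the blade's tail pushes it outward as the blade is drawn (once slide exceeds rider + 0.001) and leaves it behind when the blade goes home; friction holds it
- rider_line (a point): white line across the top of the rider, a dark steel block 8 x 22 x 12 mm on the housing's top; point in the middle of its top, 62.5 mm above the table
- index: the index: a small steel clamp fixed on the housing's far edge (gauge +y), with a narrow tongue, 3 mm wide, that points at the slot. Origin on the line of the slot at the housing's top, in line with the tongue; x as the gauge's x. The rider is level with the index when the rider's line has the index's x
- tile_a: a square tile, 28 x 28 x 18 mm, terracotta with a white glazed top; origin at the centre of its underside, z up, sides along its x and y. Stands in one of the pockets at the start
- tile_b: a square tile, 28 x 28 x 18 mm, terracotta with a white glazed top; origin at the centre of its underside, z up, sides along its x and y. Stands in one of the pockets at the start
- tile_c: a square tile, 28 x 28 x 18 mm, terracotta with a white glazed top; origin at the centre of its underside, z up, sides along its x and y. A spare, lying loose on the table at the start
- tile_d: a square tile, 28 x 28 x 18 mm, terracotta with a white glazed top; origin at the centre of its underside, z up, sides along its x and y. A spare, lying loose on the table at the start
- tile_e: a square tile, 28 x 28 x 18 mm, terracotta with a white glazed top; origin at the centre of its underside, z up, sides along its x and y. A spare, lying loose on the table at the start
- blank: bystander: a square blank 28 x 28 mm that looks like the tiles but is 30 mm thick, too thick to pass under the blade; origin at the centre of its underside
- star: bystander: eight-pointed star tile, 51 mm over its points, 18 mm thick; origin at the centre of its underside
- pentagon: bystander: five-sided tile, 54 mm across, 18 mm thick; origin at the centre of its underside
- octagon: bystander: eight-sided tile, 50 mm across, 14 mm thick; origin at the centre of its underside
- strip: bystander: plain terracotta strip 65 (its x) x 14 x 15 mm; origin at the centre of its underside
- bottle: bystander: blue plastic bottle, 52 mm across, 120 mm high; origin at the centre of its underside
- pot: bystander: blue ceramic bowl, 80 mm across, 65 mm high; origin at the centre of its underside
- hammer: bystander: hammer 260 mm long, lying along its x; origin under its middle
Mind the look-alikes: they are no part of the job. What is shaped like the tile_a but blue is not meant. What is shaped like the tile_d but turquoise is not meant.

How it is judged:
By the outcome, as a careful person would: the job done as asked, in the order asked, and still so for the second after the job is handed in, with the robot touching nothing.
It also fails if it takes over 72 s, if anything falls off the work surface, if the arm or the gripper's body presses on something with over 40 N, if the wrist force passes 120 N, or if a joint passes its speed limit or range.

## Working session

There is one attempt and no reset: what is moved stays moved. The work goes in short steps, Python scripts to look and compute and a tool call to move; the robot and the scene stay as the last step left them, time stands still between calls to the robot, and variables do not carry over. Pictures are saved under pics/ and viewed, at most 13 in all, crops included, and the job is handed in when it is done.

Besides the shell and the picture viewer there is one more tool, called after ">>>" as a command line: name --argument value ..., lists and objects as JSON in quotes. arm_command: Moves the arm, as the interface text tells. Its arguments: {"type":"object","properties":{"increments":{"type":"array"},"hand":{"type":"number"},"squeeze":{"type":"number"}},"required":["increments"]}

```bash
mkdir -p pics
cat > h.py <<'E'
import numpy as np, cv2
from plant import manip
from scipy.spatial.transform import Rotation as R
def cam(n):
    p=manip.camera_params(n); K=np.array(p["camera_matrix"]); o=np.array(p["origin"]); a=np.array(p["attitude"])
    A=a if a.shape==(3,3) else R.from_quat(a).as_matrix()
    return K,o,A
def shot(n,f=None):
    c=cam(n); im,d=manip.camera(n)
    if f: cv2.imwrite("pics/"+f,im)
    return im,d,c
def pix2w(u,v,d,c):
    K,o,A=c
    return A@(np.linalg.inv(K)@np.array([u,v,1.])*d)+o
def onz(u,v,z,c):
    K,o,A=c; r=A@(np.linalg.inv(K)@np.array([u,v,1.]))
    return o+r*(z-o[2])/r[2]
def proj(P,c):
    K,o,A=c; q=K@(A.T@(np.asarray(P,float)-o)); return q[:2]/q[2]
E
python3 - <<'E'
from h import *
s=manip.get_state(); print(s)
for n in("scene","side","wrist"):
    im,d,c=shot(n,n+"0.png"); print(n,manip.camera_params(n))
    np.save(n+"0d.npy",d)
a,b=cv2.imread("pics/scene0.png"),cv2.imread("pics/side0.png")
E
```

```text
{'clock': 0.0, 'joint_positions': array([ 8.89671659e-06,  2.38747987e-01, -1.42537517e-02,  1.31919099e+00,
        2.74555715e-05,  1.57082870e+00]), 'dq': array([1.47982607e-03, 2.15612367e-03, 1.60766358e-03, 8.19028058e-04,
       9.17056792e-06, 8.07386228e-04]), 'effort': array([ 1.29771975e-03, -5.38790166e+01,  3.46437156e+01,  1.83730113e-02,
        1.69192181e-04,  6.54446694e-05]), 'tcp_pos': array([5.24587168e+02, 1.30904727e-02, 2.30695019e+02]), 'tool_rot': array([ 7.07114914e-01,  7.07098303e-01, -4.84006222e-04, -5.03399865e-04]), 'ft_force': array([0.21112321, 0.21369541, 0.11332836]), 'ft_torque': array([ 0.03850032, -0.03020834, -0.02450045]), 'gripper_force': 0.0, 'width': 1.004361964238963}
scene {'camera_matrix': array([[437.71355882,   0.        , 320.00681371],
       [  0.        , 437.71355882, 207.97212624],
       [  0.        ,   0.        ,   1.        ]]), 'origin': array([ 931.87785349, -301.87669472,  869.46559745]), 'attitude': array([ 0.86763252,  0.4157415 , -0.11406319, -0.24771435])}
side {'camera_matrix': array([[384.33487507,   0.        , 320.61132776],
       [  0.        , 384.33487507, 198.87446846],
       [  0.        ,   0.        ,   1.        ]]), 'origin': array([  22.70423917, -492.15969875,  577.16620879]), 'attitude': array([ 0.80804648, -0.35702972,  0.17893959, -0.433095  ])}
wrist {'camera_matrix': array([[282.59400807,   0.        , 318.5759525 ],
       [  0.        , 282.59400807, 199.79030525],
       [  0.        ,   0.        ,   1.        ]]), 'origin': array([525.16071868,  71.97746927, 374.17598164]), 'attitude': array([ 9.89755635e-01, -1.21486712e-04, -8.95588940e-04,  1.42768929e-01])}
```

View pics/scene0.png

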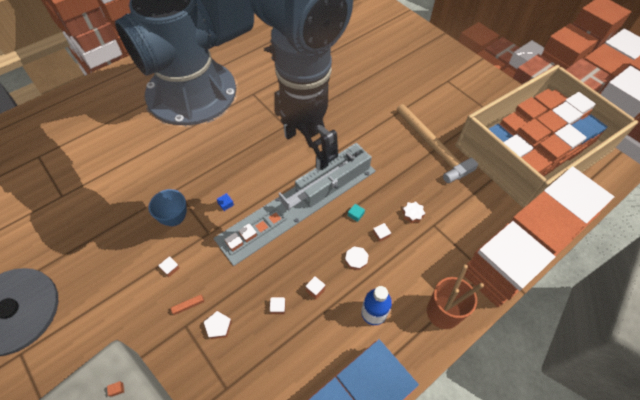

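View pics/side0.png

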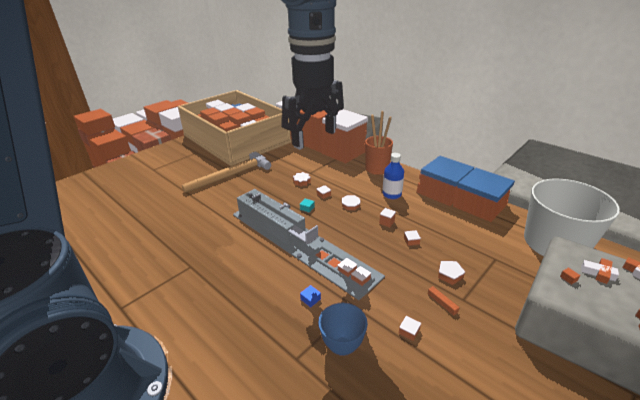

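The scene view shows white squares at pixels (168,266), (278,305), (316,287) and (383,231). Pockets 2 and 3 hold tiles (249,232 and 235,241), and the two red, empty ones lie nearer the housing. I'll measure heights now, since one of the four loose squares is the 30 mm blank.

```bash
cat >> h.py <<'E'
def whitetop(im,d,c,u,v,r=14):
    """white top face round (u,v): world centre, rect"""
    hsv=cv2.cvtColor(im,cv2.COLOR_BGR2HSV); m=((hsv[...,1]<60)&(hsv[...,2]>165)).astype(np.uint8)
    n,l,st,ce=cv2.connectedComponentsWithStats(m,connectivity=4)
    L=l[max(v-3,0):v+4,max(u-3,0):u+4]; L=L[L>0]
    if len(L)==0: return None
    k=np.bincount(L).argmax(); vv,uu=np.nonzero(l==k)
    P=np.array([pix2w(a,b,d[b,a],c) for a,b in zip(uu,vv) if d[b,a]>0])
    z=np.median(P[:,2]); Q=np.array([onz(a,b,z,c)[:2] for a,b in zip(uu,vv)])
    rc=cv2.minAreaRect(Q.astype(np.float32)); return P.mean(0),z,rc,len(uu),st[k]
E
python3 - <<'E'
from h import *
for n,L in (("scene",[(168,266),(278,305),(316,287),(383,231),(249,232),(235,241)]),("side",[(410,325),(413,236),(388,213),(323,189),(346,264),(361,273)])):
    im=cv2.imread(f"pics/{n}0.png"); d=np.load(n+"0d.npy"); c=cam(n)
    for u,v in L:
        w=whitetop(im,d,c,u,v); print(n,(u,v), w and (w[0].round(0),round(w[1],1),[np.round(x,1) for x in w[2]],w[3]))
    for t in("tile_a","blank","gauge","tab","rider","index","star","slide"):
        r=manip.regions_of(n,t); print(t,[(round(x["score"],2),[int(e) for e in x["extent"]]) for x in r[:8]])
im=cv2.imread("pics/scene0.png")[130:330,150:440]; a=cv2.resize(im,None,fx=2.7,fy=2.7,interpolation=cv2.INTER_CUBIC); cv2.imwrite("pics/s0crop.png",a)
E
```

```text
scene (168, 266) (array([ 437., -306.,   18.]), np.float64(18.9), [array([ 437.4, -306. ]), array([30.9, 28.5]), np.float64(8.6)], 191)
scene (278, 305) (array([ 651., -177.,   18.]), np.float64(19.2), [array([ 650.6, -177.1]), array([28.2, 30. ]), np.float64(53.5)], 219)
scene (316, 287) (array([671., -95.,  31.]), np.float64(31.2), [array([670.5, -95.4]), array([29.7, 29.8]), np.float64(7.6)], 203)
scene (383, 231) (array([660., 103.,  19.]), np.float64(19.1), [array([659.6, 103.3]), array([29.6, 29.8]), np.float64(79.7)], 163)
scene (249, 232) (array([ 476., -129.,   22.]), np.float64(22.9), [array([ 475.1, -130.6]), array([32.6, 31.1]), np.float64(0.1)], 171)
scene (235, 241) (array([ 478., -168.,   23.]), np.float64(23.0), [array([ 477.8, -167.6]), array([27.3, 29.2]), np.float64(0.1)], 146)
tile_a [(0.74, [233, 242, 18, 15]), (0.74, [319, 179, 78, 53]), (0.71, [383, 232, 15, 17]), (0.7, [249, 231, 19, 16]), (0.7, [357, 214, 14, 14]), (0.53, [169, 264, 13, 17]), (0.49, [277, 304, 17, 18]), (0.49, [226, 202, 14, 14])]
blank [(0.74, [437, 143, 80, 73]), (0.72, [315, 287, 17, 19]),
[... 950 characters left out ...]
y([ 476.1, -129.3]), array([32. , 32.3]), np.float64(87.8)], 132)
side (361, 273) (array([ 484., -165.,   20.]), np.float64(22.3), [array([ 482.1, -165.4]), array([31. , 19.1]), np.float64(89.6)], 102)
tile_a [(0.91, [411, 327, 22, 27]), (0.83, [359, 275, 18, 15]), (0.8, [346, 267, 15, 14]), (0.66, [386, 218, 14, 15]), (0.59, [409, 235, 13, 16]), (0.48, [308, 205, 19, 9])]
blank [(0.81, [387, 218, 15, 17])]
gauge [(0.95, [306, 244, 148, 108])]
tab [(0.63, [283, 221, 68, 55]), (0.55, [344, 329, 48, 51]), (0.49, [442, 299, 31, 23])]
rider [(0.41, [255, 196, 8, 12])]
index [(0.73, [256, 197, 12, 8])]
star [(0.48, [301, 179, 19, 11])]
slide [(0.79, [285, 218, 68, 52]), (0.5, [352, 202, 12, 11])]
```

View pics/s0crop.png

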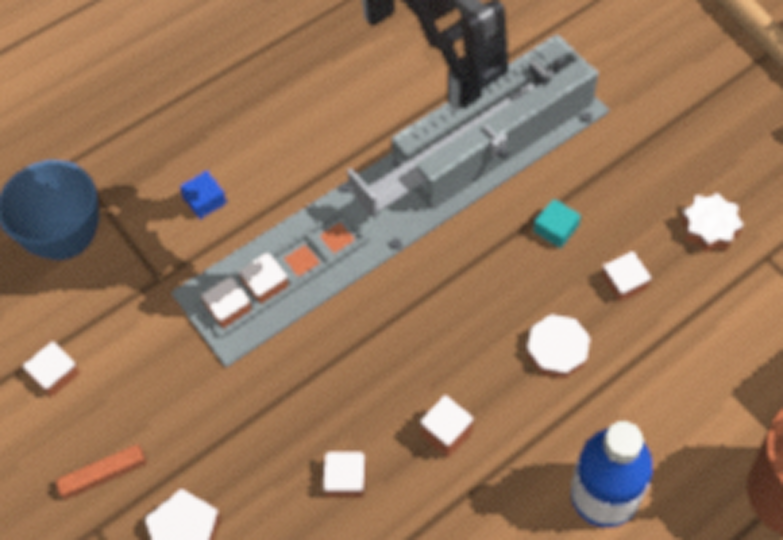

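View pics/wrist0.png

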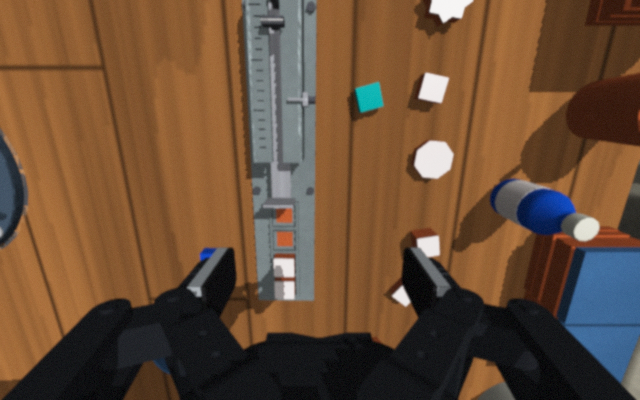

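In the crop, the three 18 mm squares are (168,266), (278,305) and (383,231), with tops at z≈18.5–19. Square (316,287) has its top at z≈31, so it is the blank. Blue (226,202) and turquoise (357,214) are the decoys. I'll use the tiles at (383,231) and (278,305). Next I'll measure the gauge from above with the wrist camera.

>>> arm_command --increments '[{"offset":[-0.3,-0.45,-0.25],"yaw":0},{"offset":[-0.3,-0.45,-0.25],"yaw":0},{"offset":[0,0,0],"yaw":0},{"offset":[0,0,0],"yaw":0},{"offset":[0,0,0],"yaw":0}]'

```text
clock: 1.45
tcp_pos: [480.4, -29.8, 256.0]
tool_rot: [0.707, 0.707, 0.0, -0.0]
ft_force: [0.7, -0.4, -0.5]
width: 0.999
gripper_force: 0.0
```

Run:
```python
from h import *
print(manip.get_state()["tcp_pos"])
im,d,c=shot("wrist","w1.png"); np.save("w1d.npy",d); np.savez("w1c.npz",K=c[0],o=c[1],A=c[2])
# height map rectified: ortho grid of true 3-D points 1mm
vv,uu=np.nonzero(d>0); K,o,A=c
P=(np.linalg.inv(K)@np.vstack([uu,vv,np.ones_like(uu)])*d[vv,uu]).T@A.T+o
def pts(lo,hi,x0=400,x1=560,y0=-215,y1=240):
    m=(P[:,2]>lo)&(P[:,2]<hi)&(P[:,0]>x0)&(P[:,0]<x1)&(P[:,1]>y0)&(P[:,1]<y1); return P[m]
for nm,lo,hi in(("housetop",47,54),("blade",25,33),("plate",2.5,7),("tiletop",19,25),("rider/tab",56,66)):
    q=pts(lo,hi); 
    if nm=="rider/tab":
        print(nm,len(q)); np.set_printoptions(suppress=True,precision=1)
        for s in(q[q[:,1]>20],q[q[:,1]<20]):
            if len(s): print(len(s),s.min(0),s.max(0),s.mean(0))
        continue
    rc=cv2.minAreaRect(q[:,:2].astype(np.float32)); print(nm,len(q),[np.round(x,2) for x in rc],q[:,2].mean().round(2),q.min(0).round(1),q.max(0).round(1))
cv2.imwrite("pics/w1crop.png",cv2.resize(im[0:330,180:440],None,fx=1.8,fy=1.8,interpolation=cv2.INTER_CUBIC))
```

```text
[480.44021002 -29.78219602 255.96168893]
housetop 5246 [array([484.7 ,  67.74]), array([188.36,  69.96]), np.float64(89.19)] 50.7 [449.8 -26.3  47.1] [520.  161.7  54. ]
blade 2002 [array([480.09,  69.92]), array([192.27,  27.76]), np.float64(89.35)] 28.65 [465.1 -26.4  26. ] [492.9 166.1  32.7]
plate 7712 [array([478.54, -18.04]), array([391.83, 158.57]), np.float64(89.04)] 4.61 [ 400.3 -213.7    2.5] [559.8 177.3   7. ]
tiletop 690 [array([ 475.32, -147.32]), array([63.96, 26.99]), np.float64(89.47)] 22.37 [ 461.5 -179.4   19. ] [ 488.5 -115.2   24.5]
rider/tab 171
68 [468.5  84.7  56. ] [512.2 159.   60.1] [493.7 122.5  57.2]
103 [459.  -30.4  56.6] [494.5 -25.5  62.2] [477.3 -27.6  60.3]
```

View pics/w1crop.png

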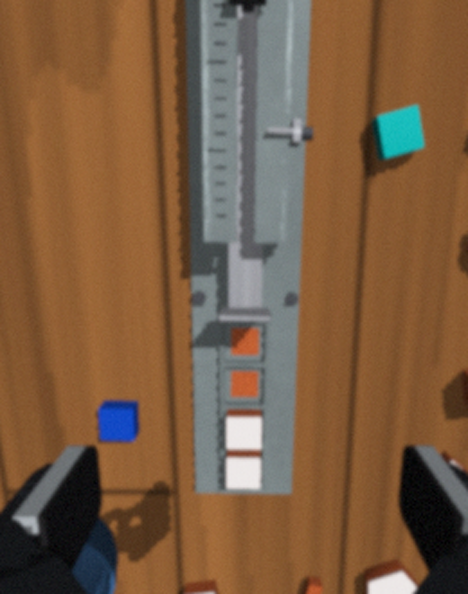

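The rectified wrist view shows the tab at crop (245,316), empty pockets at (245,342) and (244,384), tiles in pockets 2 and 3 at (243,433) and (243,473), the index tongue at (290,132) and the rider at the top edge (248,5). Now a precise fit.

```bash
python3 - <<'E'
from h import *
np.set_printoptions(suppress=True,precision=2)
im=cv2.imread("pics/w1.png"); f=np.load("w1c.npz"); c=(f["K"],f["o"],f["A"]); d=np.load("w1d.npy")
sat=cv2.cvtColor(im,cv2.COLOR_BGR2HSV)[...,1]
# plate edges at z=4
L,Rr=[],[]
for v in range(172,265):
    g=(sat[v,270:370]<70); u=np.nonzero(g)[0]
    L.append(onz(270+u.min()-.5,v,4,c)[:2]); Rr.append(onz(270+u.max()+.5,v,4,c)[:2])
for q in(np.array(L),np.array(Rr)):
    p=np.polyfit(q[:,1],q[:,0],1); r=q[:,0]-np.polyval(p,q[:,1]); k=abs(r)<1.5; p=np.polyfit(q[k,1],q[k,0],1); print("edge slope deg",np.degrees(p[0]),"x at y=-30,-100",np.polyval(p,[-30,-100]),k.sum(),r.std())
# orange pocket floors (z=4) & white tile tops (z=22)
hsv=cv2.cvtColor(im,cv2.COLOR_BGR2HSV)
m=((hsv[...,1]>140)&(hsv[...,0]<14)&(hsv[...,2]>120)).astype(np.uint8); m[:,:290]=0; m[:,345:]=0; m[:180]=0;m[225:]=0
n,l,st,ce=cv2.connectedComponentsWithStats(m)
for k in range(1,n):
    if st[k,4]>40: print("orange",st[k],ce[k],onz(*ce[k],4,c))
for u,v in((315,240),(315,262)):
    w=whitetop(im,d,c,u,v); print("tile",w[0],w[1],w[2],w[4]); print(onz(st[k][0],0,22,c) if 0 else "")
# loose tiles fine pose via wrist 0
E
python3 - <<'E'
from h import *
im=cv2.imread("pics/wrist0.png"); d=np.load("wrist0d.npy")
c=(cam("wrist")[0],np.array([525.16071868,71.97746927,374.17598164]),R.from_quat([9.89755635e-01,-1.21486712e-04,-8.95588940e-04,1.42768929e-01]).as_matrix())
for u,v in((433,88),(428,245),(402,295)):
    w=whitetop(im,d,c,u,v); print(w)
# rider/index
for nm,(u0,u1,v0,v1) in {"rider":(250,290,5,40),"index":(285,320,85,115)}.items():
    print(nm,onz((u0+u1)/2,(v0+v1)/2,62,c))
    s=d[v0:v1,u0:u1]; 
    P=np.array([pix2w(u,v,d[v,u],c) for v in range(v0,v1) for u in range(u0,u1) if d[v,u]>0]); P=P[P[:,2]>54]; print(len(P),P.min(0),P.max(0),P.mean(0))
a=cv2.resize(im[0:130,230:470],None,fx=3.3,fy=3.3,interpolation=cv2.INTER_CUBIC); cv2.imwrite("pics/w0crop.png",a)
E
```

```text
edge slope deg 0.7091078545882517 x at y=-30,-100 [434.13 433.26] 93 0.4390869784126539
edge slope deg 0.8326778710264132 x at y=-30,-100 [518.78 517.76] 93 0.4483542113476985
orange [309 183  14  14 149] [316.73 190.45] [477.8  -60.17   4.  ]
orange [309 207  14  13 179] [315.46 213.03] [475.84 -94.64   4.  ]
tile [ 475.76 -130.3    21.27] 22.26870081986982 ((475.9201354980469, -129.8416748046875), (28.436141967773438, 27.846948623657227), 89.99105834960938) [306 231  20  19 372]

tile [ 475.07 -166.69   21.51] 22.487951547614387 ((475.0479431152344, -166.14743041992188), (28.204120635986328, 27.028472900390625), 89.99456024169922) [306 254  19  18 341]

(array([659.31198544, 104.76222284,  18.06119101]), np.float64(18.63979577850887), ((659.142822265625, 104.51014709472656), (28.88788604736328, 28.897994995117188), 78.4473876953125), 649, array([419,  73,  30,  30, 649], dtype=int32))
(array([670.40637297, -90.78052758,  34.1821584 ]), np.float64(30.496176848725497), ((670.2540893554688, -94.18144226074219), (28.991193771362305, 29.658451080322266), 6.834144592285156), 385, array([417, 236,  23,  21, 385], dtype=int32))
(array([ 645.62327062, -180.56162878,   17.40493204]), np.float64(18.329183311597433), ((647.9150390625, -179.77163696289062), (20.40226173400879, 29.128591537475586), 50.74563980102539), 193, array([393, 287,  17,  20, 193], dtype=int32))
rider [477.43466858 159.69420054  62.        ]
272 [468.00725122 158.08106448  54.35459329] [490.21954451 166.05118597  65.35967953] [479.55310596 161.32244067  62.21983077]
index [507.85580731  88.52856018  62.        ]
120 [491.99957617  83.78004378  54.0778285 ] [512.42815078  96.95816101  57.86140354] [506.10020024  90.13494297  55.68104982]
```

View pics/w0crop.png

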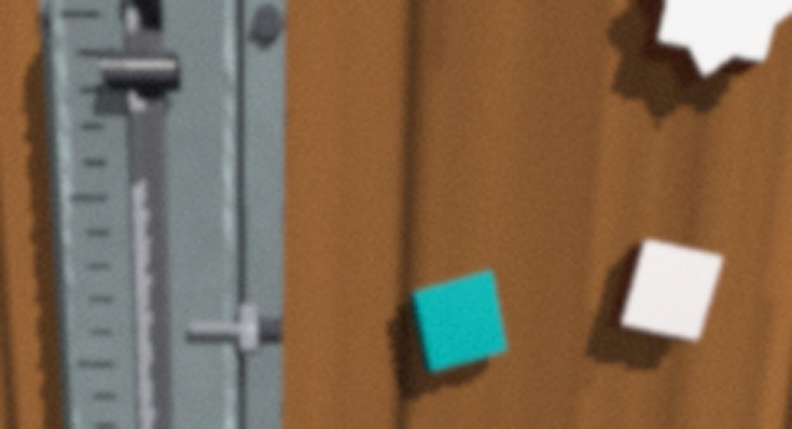

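The enlarged crop confirms the tile at wrist (433,88): white glazed, 29×29 mm, top at z≈18.6. The turquoise decoy is separate at (369,97). The rider stands at about (272,21) and the index at (294,100), a gap of about 70 mm. Going for the tile.

>>> arm_command --increments '[{"offset":[0.336,0.447,0.44],"yaw":0},{"offset":[0.336,0.447,0.44],"yaw":0},{"offset":[0.336,0.447,0.44],"yaw":0},{"offset":[0.336,0.447,0.44],"yaw":0},{"offset":[0.336,0.447,0.44],"yaw":0},{"offset":[0.336,0.447,0.44],"yaw":0},{"offset":[0.336,0.447,0.44],"yaw":0},{"offset":[0.336,0.447,0.44],"yaw":0},{"offset":[0,0,0],"yaw":0.033},{"offset":[0,0,0],"yaw":0.033},{"offset":[0,0,0],"yaw":0},{"offset":[0,0,0],"yaw":0}]' --hand 55

```text
clock: 2.7
tcp_pos: [658.7, 104.8, 79.6]
tool_rot: [0.775, 0.631, -0.0, -0.0]
ft_force: [0.5, -0.6, 0.8]
width: 0.644
gripper_force: 0.0
```

```bash
cat >> h.py <<'E'
def local(Pw):
    """offset in tool axes from TCP, mm, and the tool's yaw in deg"""
    s=manip.get_state(); T=R.from_quat(s["tool_rot"]).as_matrix()
    return T.T@(np.asarray(Pw)-s["tcp_pos"])
E
python3 - <<'E'
from h import *
np.set_printoptions(suppress=True,precision=2)
s=manip.get_state(); print(s["tcp_pos"],s["tool_rot"],s["width"])
im,d,c=shot("wrist","w2.png")
p=proj([659.2,104.5,18.5],c); print(p)
w=whitetop(im,d,c,*[int(x) for x in p]); print(w); print("rel tool",local(w[0]), "yaw world of tool y",np.degrees(np.arctan2(*R.from_quat(s["tool_rot"]).as_matrix()[1::-1,1])))
E
```

```text
[658.73 104.77  79.6 ] [ 0.78  0.63 -0.   -0.  ] 0.643770462385715
[319.15 214.73]
(array([659.01, 104.48,  17.97]), np.float64(18.629316792622745), ((658.8623046875, 104.53980255126953), (28.382169723510742, 28.479415893554688), 78.32515716552734), 1336, array([ 300,  197,   38,   36, 1336], dtype=int32))
rel tool [-0.06  0.31 61.94] yaw world of tool y -11.683492727378695
```

>>> arm_command --increments '[{"offset":[0,0.006,0.4],"yaw":0},{"offset":[0,0,0.4],"yaw":0},{"offset":[0,0,0.37],"yaw":0},{"offset":[0,0,0.2],"yaw":0},{"offset":[0,0,0.1],"yaw":0},{"offset":[0,0,0],"yaw":0},{"offset":[0,0,0],"yaw":0}]'

```text
clock: 3.45
tcp_pos: [659.5, 104.4, 7.6]
tool_rot: [0.776, 0.63, 0.0, 0.0]
ft_force: [-0.1, -1.2, 1.0]
width: 0.644
gripper_force: 0.0
```

>>> arm_command --increments '[{"offset":[0,0,0],"yaw":0},{"offset":[0,0,0],"yaw":0},{"offset":[0,0,0],"yaw":0},{"offset":[0,0,0],"yaw":0},{"offset":[0,0,0],"yaw":0},{"offset":[0,0,0],"yaw":0},{"offset":[0,0,0],"yaw":0},{"offset":[0,0,0],"yaw":0}]' --hand 15 --squeeze 40

```text
clock: 4.25
tcp_pos: [659.7, 104.4, 7.8]
tool_rot: [0.776, 0.63, 0.001, 0.0]
ft_force: [-0.2, -0.2, 6.1]
width: 0.314
gripper_force: 40.4
```

>>> arm_command --increments '[{"offset":[0,0,-0.3],"yaw":0},{"offset":[0,0,-0.5],"yaw":0},{"offset":[0,0,-0.5],"yaw":-0.0303},{"offset":[0,0,-0.5],"yaw":-0.0303},{"offset":[0,0,0],"yaw":0}]'

```text
clock: 4.75
tcp_pos: [661.0, 104.6, 100.6]
tool_rot: [0.712, 0.702, 0.002, 0.002]
ft_force: [-0.1, -0.2, -0.1]
width: 0.317
gripper_force: 39.7
```

>>> arm_command --increments '[{"offset":[-0.2,-0.22,0],"yaw":0},{"offset":[-0.38,-0.42,0],"yaw":0},{"offset":[-0.38,-0.42,0],"yaw":0},{"offset":[-0.38,-0.42,0],"yaw":0},{"offset":[-0.38,-0.42,0],"yaw":0},{"offset":[-0.38,-0.42,0],"yaw":0},{"offset":[-0.38,-0.42,0],"yaw":0},{"offset":[-0.38,-0.42,0],"yaw":0},{"offset":[-0.28,-0.31,0],"yaw":0},{"offset":[-0.158,-0.156,0],"yaw":0},{"offset":[0,0,0],"yaw":0},{"offset":[0,0,0],"yaw":0}]'

```text
clock: 5.95
tcp_pos: [475.7, -57.3, 96.8]
tool_rot: [0.713, 0.701, 0.0, 0.0]
ft_force: [-0.2, -1.0, -0.6]
width: 0.318
gripper_force: 39.7
```

Run:
```python
from h import *
np.set_printoptions(suppress=True,precision=2)
s=manip.get_state(); print(s["tcp_pos"],s["tool_rot"],s["width"],s["gripper_force"],s["ft_force"])
print("yaw world of tool y",np.degrees(np.arctan2(*R.from_quat(s["tool_rot"]).as_matrix()[1::-1,1])))
im,d,c=shot("wrist","w3.png")
q=s["tcp_pos"]+[0,0,10]; p=proj(q,c); print(p)
w=whitetop(im,d,c,*[int(x) for x in p]); print(w); 
if w: print("rel tool",local(w[0]))
cv2.imwrite("pics/w3crop.png",cv2.resize(im[100:400,180:460],None,fx=2,fy=2,interpolation=cv2.INTER_CUBIC))
```

```text
[475.68 -57.3   96.75] [0.71 0.7  0.   0.  ] 0.31760634132675375 39.705026149749756 [-0.2  -1.03 -0.61]
yaw world of tool y -1.0120558733589236
[318.22 259.56]
(array([473.9 , -71.49,  90.1 ]), np.float64(107.51511065748822), ((475.88885498046875, -62.857391357421875), (39.77136993408203, 27.566162109375), 88.69000244140625), 2447, array([ 292,  235,   55,   68, 2447], dtype=int32))
rel tool [-14.41  -1.73   6.65]
```

View pics/w3crop.png

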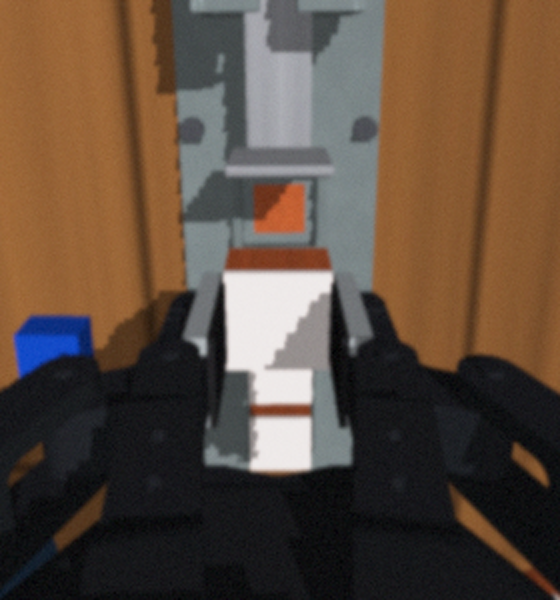

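The tile is held flat between the pads at crop (277,320). Pocket 0's orange floor shows at crop (279,209), just ahead of the tab's foot at (280,163). Computing offsets.

Run:
```python
from h import *
np.set_printoptions(suppress=True,precision=2)
im=cv2.imread("pics/w3.png"); c=cam("wrist"); s=manip.get_state()
hsv=cv2.cvtColor(im,cv2.COLOR_BGR2HSV)
m=((hsv[...,1]>150)&(hsv[...,0]<12)).astype(np.uint8); m[:185]=0;m[222:]=0;m[:,:300]=0;m[:,340:]=0
n,l,st,ce=cv2.connectedComponentsWithStats(m); k=1+st[1:,4].argmax(); print(st[k],ce[k])
x,y,w,h=st[k,:4]; print("floor corners",onz(x-.5,y-.5,4.5,c),onz(x+w-.5,y+h-.5,4.5,c)); P=onz(*ce[k],4.5,c); print("pocket0",P)
g=cv2.cvtColor(im,cv2.COLOR_BGR2GRAY)
for u in(300,310,320,328): print(u,[int(a) for a in im[228:292:2,u,0]])
for v in (240,255): print(v,[int(a) for a in im[v,284:352:2,0]])
a,b=onz(318,235,107.5,c),onz(318,284.5,107.5,c); print("tile top",a,b,(a+b)/2, "rel tcp",local((a+b)/2))
print("tab top rows",onz(320,176,60,c),onz(320,186,60,c))
```

```text
[308 193  24  23 536] [319.22 203.95]
floor corners [466.66 -47.81   4.5 ] [487.26 -69.2    4.5 ]
pocket0 [476.59 -58.32   4.5 ]
300 [33, 30, 32, 81, 193, 231, 232, 232, 232, 233, 233, 232, 232, 233, 234, 232, 233, 233, 233, 232, 234, 232, 234, 233, 233, 234, 233, 232, 203, 99, 75, 71]
310 [32, 30, 33, 78, 190, 230, 233, 233, 233, 234, 232, 233, 233, 234, 232, 232, 233, 232, 231, 231, 234, 233, 233, 233, 233, 231, 233, 231, 231, 233, 232, 232]
320 [30, 31, 33, 82, 187, 231, 233, 232, 232, 232, 233, 232, 232, 232, 232, 233, 233, 232, 233, 233, 233, 231, 230, 191, 144, 141, 141, 142, 177, 229, 233, 233]
328 [33, 34, 36, 82, 192, 231, 233, 233, 234, 232, 231, 232, 233, 233, 233, 226, 213, 187, 178, 149, 143, 143, 142, 143, 143, 141, 145, 142, 179, 229, 233, 234]
240 [120, 117, 115, 92, 204, 233, 232, 232, 232, 232, 232, 234, 232, 233, 233, 231, 234, 232, 233, 234, 233, 233, 233, 233, 232, 233, 232, 232, 233, 233, 228, 153, 92, 120]
255 [118, 73, 21, 24, 109, 225, 234, 232, 234, 233, 232, 232, 234, 233, 232, 234, 232, 234, 233, 232, 233, 234, 232, 233, 231, 176, 140, 144, 141, 138, 111, 28, 20, 40]
tile top [476.02 -42.84 107.5 ] [475.5  -71.57 107.5 ] [475.76 -57.2  107.5 ] rel tcp [ -0.1   -0.11 -10.74]
tab top rows [477.59 -22.13  60.  ] [477.48 -28.79  60.  ]
```

>>> arm_command --increments '[{"offset":[-0.018,0.012,0.3],"yaw":0},{"offset":[0,0,0.4],"yaw":0},{"offset":[0,0,0.4],"yaw":0},{"offset":[0,0,0.3],"yaw":0},{"offset":[0,0,0.12],"yaw":0},{"offset":[0,0,0],"yaw":0},{"offset":[0,0,0],"yaw":0},{"offset":[0,0,0],"yaw":0}]'

```text
clock: 6.8
tcp_pos: [476.3, -58.3, 21.5]
tool_rot: [0.713, 0.701, 0.0, 0.0]
ft_force: [-0.2, 1.3, 0.2]
width: 0.314
gripper_force: 39.7
```

Now the last 9 to 10 mm slowly.

>>> arm_command --increments '[{"offset":[0,0,0.06],"yaw":0},{"offset":[0,0,0.06],"yaw":0},{"offset":[0,0,0.04],"yaw":0},{"offset":[0,0,0.03],"yaw":0},{"offset":[0,0,0],"yaw":0},{"offset":[0,0,0],"yaw":0}]'

```text
clock: 7.4
tcp_pos: [475.5, -58.4, 11.7]
tool_rot: [0.713, 0.701, 0.0, 0.0]
ft_force: [-2.2, 0.6, 8.5]
width: 0.313
gripper_force: 40.6
```

>>> arm_command --increments '[{"offset":[0,0,0],"yaw":0},{"offset":[0,0,0],"yaw":0},{"offset":[0,0,0],"yaw":0},{"offset":[0,0,0],"yaw":0},{"offset":[0,0,-0.3],"yaw":0},{"offset":[0,0,-0.5],"yaw":0},{"offset":[0,0,-0.5],"yaw":0},{"offset":[0,0,-0.5],"yaw":0},{"offset":[0,0,0],"yaw":0}]' --hand 55

```text
clock: 8.3
tcp_pos: [477.5, -58.6, 104.1]
tool_rot: [0.713, 0.701, 0.002, 0.002]
ft_force: [0.6, 0.5, -0.4]
width: 0.644
gripper_force: 0.0
```

>>> arm_command --increments '[{"offset":[-0.2,0.3,0],"yaw":0},{"offset":[-0.3,0.45,0],"yaw":0},{"offset":[-0.3,0.45,0],"yaw":0},{"offset":[-0.3,0.45,0],"yaw":0},{"offset":[-0.3,0.45,0],"yaw":0},{"offset":[-0.3,0.45,0],"yaw":0},{"offset":[-0.3,0.45,0],"yaw":0},{"offset":[-0.2,0.35,0],"yaw":0},{"offset":[-0.12,0.172,0],"yaw":0},{"offset":[0,0,0],"yaw":0},{"offset":[0,0,0],"yaw":0}]'

```text
clock: 9.4
tcp_pos: [648.7, -176.9, 100.6]
tool_rot: [0.713, 0.701, -0.0, -0.001]
ft_force: [-0.4, 0.4, -0.5]
width: 0.64
gripper_force: 0.0
```

Run:
```python
from h import *
np.set_printoptions(suppress=True,precision=2)
s=manip.get_state(); print(s["tcp_pos"],s["width"])
im,d,c=shot("wrist","w4.png")
p=proj([650,-177,18.5],c); print(p)
w=whitetop(im,d,c,*[int(x) for x in p]); print(w); print("rel tool",local(w[0]),local([*w[2][0],18]), "yaw world of tool y",np.degrees(np.arctan2(*R.from_quat(s["tool_rot"]).as_matrix()[1::-1,1])))
sc,ds,cs=shot("scene","s1.png")
for t in ((285,225),): pass
p0=proj([476.3,-58.2,22],cs); print(p0); w=whitetop(sc,ds,cs,*[int(round(x)) for x in p0]); print(w)
x=int(p0[0]);y=int(p0[1]); cv2.imwrite("pics/s1crop.png",cv2.resize(sc[y-50:y+50,x-70:x+70],None,fx=5,fy=5,interpolation=cv2.INTER_CUBIC))
```

```text
[ 648.74 -176.93  100.59] 0.6401802047118782
[320.07 206.27]
(array([ 650.38, -176.19,   17.96]), np.float64(18.586524139702462), ((650.3578491210938, -176.2410888671875), (29.1158390045166, 28.74498176574707), 50.94948959350586), 1138, array([ 298,  183,   46,   45, 1138], dtype=int32))
rel tool [ 0.55  1.83 82.96] [ 0.5   1.8  82.93] yaw world of tool y -0.9738499196747755
[274.11 213.38]
None
```

View pics/s1crop.png

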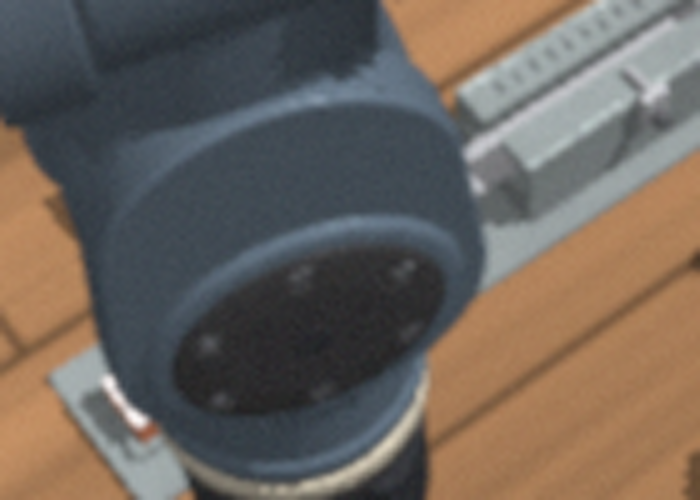

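The arm hides pocket 0 in that view, so I'll check it from the wrist on the way back. The second tile (top z 18.6, white, 29×29) is directly below. Grasping it.

>>> arm_command --increments '[{"offset":[0.011,0.036,0.2],"yaw":0},{"offset":[0,0,0.2],"yaw":0.0423},{"offset":[0,0,0.2],"yaw":0.0423},{"offset":[0,0,0.2],"yaw":0.0423},{"offset":[0,0,0.2],"yaw":0.0423},{"offset":[0,0,0.2],"yaw":0.0423},{"offset":[0,0,0.3],"yaw":0},{"offset":[0,0,0.25],"yaw":0},{"offset":[0,0,0.13],"yaw":0},{"offset":[0,0,0],"yaw":0},{"offset":[0,0,0],"yaw":0}]'

```text
clock: 10.6
tcp_pos: [651.6, -176.8, 7.5]
tool_rot: [0.903, 0.43, 0.0, 0.0]
ft_force: [-0.1, 0.3, 0.1]
width: 0.646
gripper_force: 0.0
```

>>> arm_command --increments '[{"offset":[0,0,0],"yaw":0},{"offset":[0,0,0],"yaw":0},{"offset":[0,0,0],"yaw":0},{"offset":[0,0,0],"yaw":0},{"offset":[0,0,0],"yaw":0},{"offset":[0,0,0],"yaw":0},{"offset":[0,0,0],"yaw":0},{"offset":[0,0,0],"yaw":0}]' --hand 15

```text
clock: 11.4
tcp_pos: [652.1, -177.0, 8.2]
tool_rot: [0.903, 0.43, 0.001, 0.0]
ft_force: [-0.8, 0.7, 5.8]
width: 0.314
gripper_force: 40.5
```

>>> arm_command --increments '[{"offset":[0,0,-0.3],"yaw":0},{"offset":[0,0,-0.4],"yaw":0},{"offset":[0,0,-0.4],"yaw":-0.0425},{"offset":[0,0,-0.4],"yaw":-0.0425},{"offset":[0,0,-0.3],"yaw":-0.0425},{"offset":[0,0,0],"yaw":-0.0425},{"offset":[0,0,0],"yaw":-0.0428},{"offset":[0,0,0],"yaw":0}]'

```text
clock: 12.2
tcp_pos: [651.3, -176.8, 97.3]
tool_rot: [0.711, 0.703, -0.0, -0.0]
ft_force: [-0.3, -0.1, -0.1]
width: 0.316
gripper_force: 39.8
```

>>> arm_command --increments '[{"offset":[0.12,-0.25,0],"yaw":0},{"offset":[0.2,-0.45,0],"yaw":0},{"offset":[0.2,-0.45,0],"yaw":0},{"offset":[0.2,-0.45,0],"yaw":0},{"offset":[0.2,-0.45,0],"yaw":0},{"offset":[0.2,-0.45,0],"yaw":0},{"offset":[0.2,-0.45,0],"yaw":0},{"offset":[0.2,-0.4,0],"yaw":0},{"offset":[0.09,-0.2,0],"yaw":0},{"offset":[0,0,0],"yaw":0},{"offset":[0,0,0],"yaw":0},{"offset":[0,0,0],"yaw":0}]'

```text
clock: 13.4
tcp_pos: [476.2, -94.5, 97.4]
tool_rot: [0.712, 0.702, 0.0, 0.0]
ft_force: [0.1, -0.1, -0.9]
width: 0.312
gripper_force: 39.8
```

Run:
```python
from h import *
np.set_printoptions(suppress=True,precision=2)
s=manip.get_state(); print(s["tcp_pos"],s["width"],s["gripper_force"])
print("yaw world of tool y",np.degrees(np.arctan2(*R.from_quat(s["tool_rot"]).as_matrix()[1::-1,1])))
im,d,c=shot("wrist","w5.png")
hsv=cv2.cvtColor(im,cv2.COLOR_BGR2HSV)
m=((hsv[...,1]>150)&(hsv[...,0]<12)).astype(np.uint8); m[:140]=0;m[232:]=0;m[:,:300]=0;m[:,340:]=0
n,l,st,ce=cv2.connectedComponentsWithStats(m)
for k in range(1,n):
    if st[k,4]>60: print(st[k],ce[k],onz(*ce[k],4.5,c))
p0=proj([476.3,-58.2,22],c); print(p0); w=whitetop(im,d,c,*[int(round(x)) for x in p0]); print("tile in 0",w)
z=s["tcp_pos"][2]+10.7; 
for e in (14,-14): print(proj([s["tcp_pos"][0],s["tcp_pos"][1]+e,z],c))
print([int(a) for a in im[224:296:2,310,0]])
cv2.imwrite("pics/w5crop.png",cv2.resize(im[100:400,180:460],None,fx=2,fy=2,interpolation=cv2.INTER_CUBIC))
```

```text
[476.2  -94.47  97.36] 0.3117994037335528 39.82236206531525
yaw world of tool y -0.7912055014249385
[306 191  25  23 526] [317.93 202.1 ] [475.84 -94.2    4.5 ]
[300 225  40   7 279] [319.56 228.01] [ 476.95 -118.53    4.5 ]
[317.78 164.36]
tile in 0 (array([476.66, -61.  ,  21.97]), np.float64(22.59549227103824), ((475.6734619140625, -58.85127639770508), (28.12864875793457, 28.421003341674805), 89.17987823486328), 1120, array([ 299,  147,   37,   37, 1120], dtype=int32))
[317.82 235.47]
[318.61 283.69]
[73, 36, 29, 31, 30, 65, 177, 230, 233, 233, 232, 231, 233, 234, 234, 232, 233, 232, 234, 233, 231, 233, 232, 233, 233, 234, 234, 231, 233, 232, 217, 231, 232, 232, 233, 233]
```

View pics/w5crop.png

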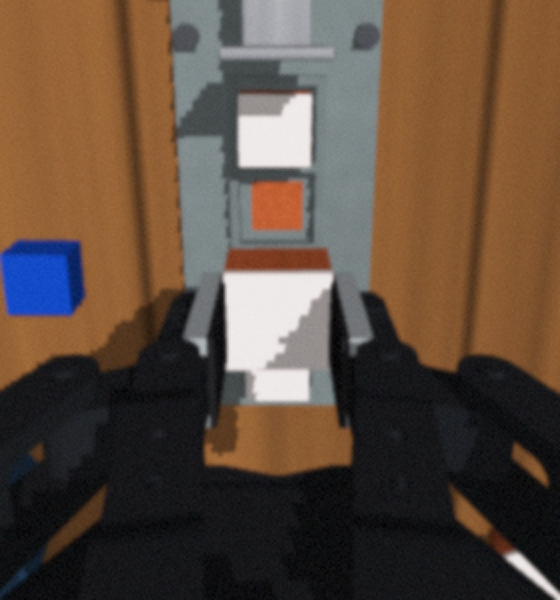

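The first tile sits flat in pocket 0 (crop 275,128, top at z 22.6, matching the others). The second is held over pocket 1 (crop 276,206), aligned within 0.5 mm. Lowering it.

>>> arm_command --increments '[{"offset":[0.003,-0.006,0.3],"yaw":0},{"offset":[0,0,0.4],"yaw":0},{"offset":[0,0,0.4],"yaw":0},{"offset":[0,0,0.3],"yaw":0},{"offset":[0,0,0.12],"yaw":0},{"offset":[0,0,0],"yaw":0},{"offset":[0,0,0],"yaw":0},{"offset":[0,0,0.06],"yaw":0},{"offset":[0,0,0.06],"yaw":0},{"offset":[0,0,0.04],"yaw":0},{"offset":[0,0,0.02],"yaw":0},{"offset":[0,0,0],"yaw":0}]'

```text
clock: 14.65
tcp_pos: [474.7, -93.9, 12.2]
tool_rot: [0.712, 0.703, -0.0, -0.0]
ft_force: [-0.6, 0.1, 0.1]
width: 0.313
gripper_force: 39.8
```

>>> arm_command --increments '[{"offset":[0,0,0.02],"yaw":0},{"offset":[0,0,0.02],"yaw":0},{"offset":[0,0,0],"yaw":0},{"offset":[0,0,0],"yaw":0}]'

```text
clock: 15.05
tcp_pos: [474.8, -93.9, 12.0]
tool_rot: [0.712, 0.703, 0.0, 0.0]
ft_force: [-6.2, 0.8, 24.0]
width: 0.313
gripper_force: 42.7
```

>>> arm_command --increments '[{"offset":[0,0,0],"yaw":0},{"offset":[0,0,0],"yaw":0},{"offset":[0,0,0],"yaw":0},{"offset":[0,0,0],"yaw":0},{"offset":[0,0,-0.3],"yaw":0},{"offset":[0,0,-0.6],"yaw":0},{"offset":[0,0,-0.7],"yaw":0},{"offset":[0.3,0,-0.7],"yaw":0},{"offset":[0.5,0.04,-0.7],"yaw":0},{"offset":[0.5,0.04,-0.7],"yaw":0},{"offset":[0.5,0,-0.7],"yaw":0},{"offset":[0.08,0,-0.5],"yaw":0}]' --hand 55

```text
clock: 16.25
tcp_pos: [480.3, 2.0, 257.5]
tool_rot: [0.711, 0.703, 0.001, 0.0]
ft_force: [0.3, 0.4, -0.1]
width: 0.648
gripper_force: 0.0
```

>>> arm_command --increments '[{"offset":[0,0,0],"yaw":0},{"offset":[0,0,0],"yaw":0},{"offset":[0,0,0],"yaw":0},{"offset":[0,0,0],"yaw":0}]' --hand 0

```text
clock: 16.65
tcp_pos: [479.3, -0.3, 254.0]
tool_rot: [0.712, 0.702, -0.001, -0.001]
ft_force: [-0.2, 0.1, 0.8]
width: 0.005
gripper_force: 0.0
```

```bash
cat >> h.py <<'E'
def gap(name):
    s=manip.get_state(); im,d,c=shot("wrist",name); print("tcp",s["tcp_pos"].round(1),"w",round(s["width"],3))
    np.savez("pics/"+name+".npz",d=d,K=c[0],o=c[1],A=c[2])
    for nm,(x0,x1,y0,y1,lo,hi) in {"index":(488,500,80,100,51,70),"hi":(462,494,20,185,58,70)}.items():
        vv,uu=np.nonzero(d>0); K,o,A=c
        P=(np.linalg.inv(K)@np.vstack([uu,vv,np.ones_like(uu)])*d[vv,uu]).T@A.T+o
        m=(P[:,0]>x0)&(P[:,0]<x1)&(P[:,1]>y0)&(P[:,1]<y1)&(P[:,2]>lo)&(P[:,2]<hi); q=P[m]
        if m.sum(): print(nm,m.sum(),q.min(0).round(1),q.max(0).round(1),np.median(q,0).round(1),"px",uu[m].min(),uu[m].max(),vv[m].min(),vv[m].max())
    return im,d,c
E
python3 - <<'E'
from h import *
np.set_printoptions(suppress=True,precision=2)
im,d,c=gap("w6.png")
for p in([475.7,-58.8,22],[475.5,-94,22],[475.5,-130,22],[475,-166,22]):
    u,v=proj(p,c).round().astype(int); w=whitetop(im,d,c,u,v); print(u,v,w and (round(w[1],1),w[2],w[3]))
a=proj([478.5,160,62.5],c);b=proj([495,90,55],c); print(a,b)
u,v=[int(x) for x in a]
for k in (-6,-3,0,3,6): print(u+k,[int(x) for x in cv2.cvtColor(im,cv2.COLOR_BGR2GRAY)[max(v-12,0):v+14,u+k]],max(v-12,0))
u,v=[int(x) for x in b]
for k in (-4,-2,0,2): print(u+k,[int(x) for x in cv2.cvtColor(im,cv2.COLOR_BGR2GRAY)[v-10:v+12,u+k]],v-10)
E
```

```text
tcp [479.3  -0.3 254. ] w 0.005
index 87 [488.7  80.9  51. ] [499.2  99.5  57.4] [494.6  90.6  51.7] px 326 335 91 108
hi 228 [468.  158.   58.1] [490.  184.8  65.8] [478.7 162.1  63. ] px 306 327 3 32
317 213 (np.float64(22.5), ((475.7849426269531, -58.24862289428711), (29.65033721923828, 28.31842613220215), 89.26162719726562), 352)
317 236 (np.float64(22.5), ((474.65771484375, -86.09117889404297), (13.881925582885742, 27.292095184326172), 89.27069091796875), 191)
318 259 None
318 280 None
[315.99  28.7 ] [331.51  99.6 ]
309 [135, 133, 132, 132, 132, 127, 114, 96, 114, 155, 177, 154, 110, 78, 58, 34, 34, 39, 58, 70, 74, 76, 75, 89, 107, 126] 16
312 [118, 110, 107, 113, 109, 104, 96, 91, 108, 152, 178, 152, 106, 79, 61, 40, 37, 69, 110, 131, 143, 142, 121, 108, 99, 109] 16
315 [75, 93, 96, 104, 99, 98, 97, 92, 106, 150, 175, 153, 107, 82, 57, 35, 29, 23, 35, 54, 85, 100, 101, 102, 99, 101] 16
318 [72, 94, 103, 103, 103, 101, 100, 94, 112, 149, 171, 146, 109, 77, 59, 36, 24, 20, 33, 59, 83, 98, 103, 104, 102, 102] 16
321 [104, 103, 103, 103, 106, 101, 94, 91, 111, 145, 163, 143, 102, 81, 57, 39, 29, 52, 68, 83, 91, 94, 101, 102, 104, 107] 16
327 [139, 136, 137, 137, 138, 138, 139, 138, 140, 137, 137, 132, 115, 106, 104, 123, 135, 140, 140, 140, 140, 140] 89
329 [140, 137, 136, 137, 138, 138, 138, 137, 143, 151, 156, 147, 118, 95, 93, 121, 138, 139, 139, 138, 141, 138] 89
331 [140, 142, 138, 137, 141, 140, 138, 140, 146, 155, 166, 159, 124, 94, 94, 122, 139, 141, 143, 139, 140, 141] 89
333 [140, 137, 136, 137, 138, 138, 139, 140, 144, 155, 163, 159, 126, 91, 100, 119, 134, 139, 140, 140, 142, 138] 89
```

All four tiles sit with tops at about z 22.5. The rider line is at wrist (315,26) and the index tongue at (331,99). Next I lower the shut fingers behind the tab.

>>> arm_command --increments '[{"offset":[-0.034,-0.048,0.3],"yaw":0},{"offset":[0,0,0.6],"yaw":0},{"offset":[0,0,0.6],"yaw":0},{"offset":[0,0,0.6],"yaw":0},{"offset":[0,0,0.6],"yaw":0},{"offset":[0,0,0.6],"yaw":0},{"offset":[0,0,0.4],"yaw":0},{"offset":[0,0,0.3],"yaw":0},{"offset":[0,0,0.2],"yaw":0},{"offset":[0,0,0.1],"yaw":0},{"offset":[0,0,0],"yaw":0},{"offset":[0,0,0],"yaw":0}]'

```text
clock: 17.9
tcp_pos: [477.9, -1.7, 40.7]
tool_rot: [0.712, 0.702, 0.0, 0.0]
ft_force: [-0.0, -0.8, -0.2]
width: -0.002
gripper_force: 0.0
```

Run:
```python
from h import *
np.set_printoptions(suppress=True,precision=2)
f=np.load("pics/w6.png.npz"); c=(f["K"],f["o"],f["A"]); d=f["d"]
r=onz(315,26,62.5,c); print("rider",r)
for v in(98,99,100): print(pix2w(332,v,d[v,332],c), pix2w(315,26,d[26,315],c))
t=onz(332,99.3,55,c); print("tongue",t, "gap",r[1]-t[1]-.0138*(t[0]-r[0])*-1)
print(manip.get_state()["ft_force"])
```

```text
rider [477.51 162.52  62.5 ]
[495.5   91.63  56.45] [477.53 161.91  64.74]
[495.54  90.61  55.6 ] [477.53 161.91  64.74]
[495.49  89.47  56.72] [477.53 161.91  64.74]
tongue [495.56  90.32  55.  ] gap 72.44655697709277
[-0.   -0.81 -0.16]
```

>>> arm_command --increments '[{"offset":[0,-0.015,0.05],"yaw":0},{"offset":[0,0,0.035],"yaw":0},{"offset":[-0.2,0,0],"yaw":0},{"offset":[-0.1,0,0],"yaw":0},{"offset":[-0.1,0,0],"yaw":0},{"offset":[-0.2,0,0],"yaw":0},{"offset":[-0.2,0,0],"yaw":0},{"offset":[-0.2,0,0],"yaw":0},{"offset":[-0.2,0,0],"yaw":0},{"offset":[-0.2,0,0],"yaw":0},{"offset":[0,0,0],"yaw":0},{"offset":[0,0,0],"yaw":0}]'

```text
clock: 19.1
tcp_pos: [475.9, -71.6, 36.1]
tool_rot: [0.712, 0.702, 0.0, -0.0]
ft_force: [0.8, 5.4, -0.0]
width: -0.0
gripper_force: 2.6
```

Run:
```python
from h import *
np.set_printoptions(suppress=True,precision=2)
s=manip.get_state(); print(s["tcp_pos"],s["ft_force"])
for n in("scene","side"):
    im,d,c=shot(n,n+"2.png"); r=proj([477.5,162,62.5],c); i=proj([495,90.3,55],c); t=proj([476,-28,60],c); print(n,"rider was",r,"index",i,"tab",t)
    for k in ("rider","index"):
        print(k,[(round(x["score"],2),[int(e) for e in x["extent"]]) for x in manip.regions_of(n,k)[:3]])
im,d,c=shot("wrist","w7.png"); print(proj([477,90,62],c),proj([476,-90,60],c))
a=cv2.imread("pics/scene2.png")[130:250,220:400]; b=cv2.imread("pics/side2.png")[170:290,220:400]
cv2.imwrite("pics/p2.png",np.vstack([cv2.resize(x,None,fx=2.5,fy=2.5,interpolation=cv2.INTER_CUBIC) for x in(a,b)]))
```

```text
[475.9  -71.59  36.11] [ 0.82  5.39 -0.03]
scene rider was [349.4  154.51] index [330.52 176.66] tab [283.77 197.09]
rider [(0.48, [415, 213, 19, 21]), (0.46, [335, 164, 6, 9])]
index []
side rider was [255.35 195.62] index [280.76 206.24] tab [311.   229.12]
rider [(0.43, [309, 244, 150, 110]), (0.36, [392, 175, 19, 51])]
index [(0.15, [308, 243, 153, 109])]
[ 314.6  -183.37] [318.87 307.28]
```

View pics/p2.png

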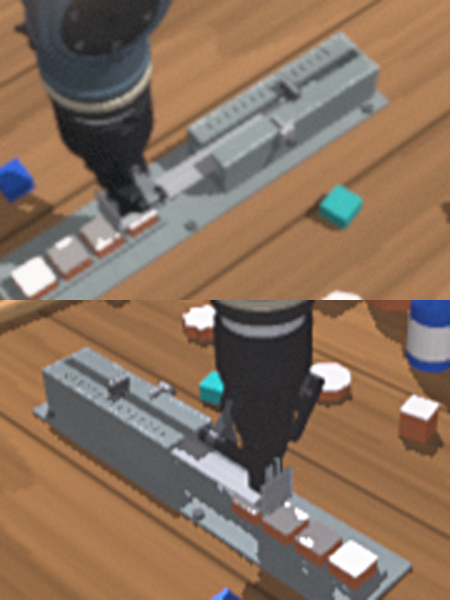

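The rider is being pushed along (scene (335,165), index (330,177)); all four tiles lie under or ahead of the blade. I'll draw on a bit but stop short, ease home, then measure the remainder exactly from above.

>>> arm_command --increments '[{"offset":[-0.16,0,0],"yaw":0},{"offset":[-0.16,0,0],"yaw":0},{"offset":[-0.12,0,0],"yaw":0},{"offset":[-0.04,0,0],"yaw":0},{"offset":[0,0,0],"yaw":0},{"offset":[0,0,0],"yaw":0},{"offset":[0,0,0],"yaw":0},{"offset":[0,0,0],"yaw":0}]'

```text
clock: 20.25
tcp_pos: [475.6, -95.0, 36.1]
tool_rot: [0.712, 0.703, 0.0, -0.0]
ft_force: [-0.2, 6.7, 1.7]
width: 0.001
gripper_force: 3.0
```

Run:
```python
from h import *
np.set_printoptions(suppress=True,precision=2)
s=manip.get_state(); print(s["tcp_pos"],s["ft_force"],s["tool_rot"])
import scipy.optimize as so
f=0
im,d,c=shot("scene","scene3.png")
K,o,A=c
vv,uu=np.nonzero(d>0); P=(np.linalg.inv(K)@np.vstack([uu,vv,np.ones_like(uu)])*d[vv,uu]).T@A.T+o
m=(P[:,0]>466)&(P[:,0]<492)&(P[:,1]>60)&(P[:,1]<180)&(P[:,2]>57)&(P[:,2]<68)
print("rider pts",P[m].round(1).tolist(),uu[m],vv[m])
```

```text
[475.59 -94.98  36.14] [-0.23  6.68  1.68] [ 0.71  0.7   0.   -0.  ]
rider pts [[467.2, 99.5, 62.7], [469.2, 100.8, 63.7], [469.1, 94.9, 64.6], [468.5, 98.4, 61.2], [472.9, 97.7, 66.2], [472.7, 101.0, 63.4], [469.8, 94.4, 62.1], [471.0, 96.4, 61.6], [474.3, 96.6, 64.8], [475.9, 98.3, 65.1], [475.9, 101.3, 62.6], [476.4, 104.0, 60.9], [476.9, 106.6, 59.3], [478.3, 108.4, 59.3], [470.2, 94.1, 58.9], [472.3, 95.4, 59.9], [476.4, 94.9, 64.6], [476.7, 97.6, 62.7], [479.6, 98.2, 65.3], [479.7, 101.1, 62.9], [478.9, 104.9, 58.9], [480.6, 106.5, 59.3], [473.7, 94.3, 58.6], [476.6, 94.8, 61.1], [479.7, 95.2, 64.1], [481.2, 96.9, 64.3], [482.3, 98.9, 63.7], [484.9, 99.7, 65.7], [480.1, 94.9, 60.9], [483.9, 94.6, 65.1], [482.5, 98.9, 60.1], [486.0, 98.9, 63.8], [487.7, 100.4, 64.3], [481.1, 94.2, 58.8], [484.7, 94.0, 62.7], [487.8, 94.3, 65.7], [486.8, 98.3, 61.2], [489.0, 99.4, 62.7], [482.7, 92.9, 57.7], [485.1, 93.8, 59.4], [488.9, 93.5, 63.7], [489.3, 96.2, 61.9], [489.8, 98.8, 60.1], [488.5, 94.0, 59.1], [489.0, 96.6, 57.4]] [326 327 325 326 327 328 325 326 327 328 329 330 331 332 325 326 327 328
 329 330 331 332 326 327 328 329 330 331 328 329 330 331 332 328 329 330
 331 332 328 329 330 331 332 330 331] [165 165 166 166 166 166 167 167 167 167 167 167 167 167 168 168 168 168
 168 168 168 168 169 169 169 169 169 169 170 170 170 170 170 171 171 171
 171 171 172 172 172 172 172 173 173]
```

The scene camera gives about 8 mm remaining. Easing home.

>>> arm_command --increments '[{"offset":[0.1,0,0],"yaw":0},{"offset":[0.2,0,0],"yaw":0},{"offset":[0.2,0,0],"yaw":0},{"offset":[0.2,0,0],"yaw":0},{"offset":[0.2,0,0],"yaw":0},{"offset":[0.2,0,0],"yaw":0},{"offset":[0.12,0,0],"yaw":0},{"offset":[0.08,0,0],"yaw":0},{"offset":[0.06,0,0],"yaw":0},{"offset":[0.06,0,0],"yaw":0},{"offset":[0.06,0,0],"yaw":0},{"offset":[0.06,0,0],"yaw":0}]'

```text
clock: 21.5
tcp_pos: [476.6, -18.6, 36.0]
tool_rot: [0.712, 0.702, -0.0, 0.0]
ft_force: [-1.1, 3.0, 3.6]
width: -0.001
gripper_force: 1.6
```

>>> arm_command --increments '[{"offset":[0.06,0,0],"yaw":0},{"offset":[0.06,0,0],"yaw":0},{"offset":[0.06,0,0],"yaw":0},{"offset":[0.06,0,0],"yaw":0},{"offset":[0.1,0,0],"yaw":0},{"offset":[0,0,-0.4],"yaw":0},{"offset":[0,0,-0.7],"yaw":0},{"offset":[0,0,-0.7],"yaw":0},{"offset":[0,0,-0.5],"yaw":0},{"offset":[0,0,0],"yaw":0},{"offset":[0,0,0],"yaw":0},{"offset":[0,0,0],"yaw":0}]'

```text
clock: 22.7
tcp_pos: [476.1, -1.5, 150.0]
tool_rot: [0.712, 0.703, -0.001, -0.001]
ft_force: [0.2, -0.4, -0.3]
width: 0.002
gripper_force: 0.0
```

Run:
```python
from h import *
np.set_printoptions(suppress=True,precision=2)
im,d,c=gap("w8.png")
a=proj([478,98,62.5],c);b=proj([495,90.3,56],c);t=proj([477,-28,60],c); print(a,b,t)
g=cv2.cvtColor(im,cv2.COLOR_BGR2GRAY)
u,v=[int(x) for x in a]
for k in (-5,0,5): print(u+k,[int(x) for x in g[v-12:v+22,u+k]],v-12)
u,v=[int(x) for x in b]
for k in (-4,0,4): print(u+k,[int(x) for x in g[v-12:v+12,u+k]],v-12)
```

```text
tcp [476.1  -1.5 150. ] w 0.002
index 173 [488.2  80.   51. ] [500.   99.7  64.8] [494.9  90.3  52. ] px 333 347 76 104
hi 346 [467.7  94.   61.2] [489.1 102.   65.1] [478.4  97.8  63.2] px 306 334 73 84
[319.42  78.52] [341.18  89.86] [320.06 231.77]
314 [157, 153, 154, 156, 163, 169, 155, 132, 104, 89, 98, 138, 174, 166, 128, 93, 77, 64, 53, 72, 108, 122, 110, 97, 92, 95, 95, 93, 100, 97, 95, 97, 97, 98] 66
319 [93, 97, 94, 94, 95, 99, 95, 88, 87, 86, 101, 138, 172, 167, 129, 92, 77, 65, 49, 45, 64, 88, 92, 96, 97, 96, 96, 93, 94, 95, 94, 93, 91, 93] 66
324 [102, 102, 100, 96, 98, 98, 96, 93, 91, 91, 98, 137, 171, 165, 126, 96, 82, 66, 47, 49, 69, 84, 95, 95, 99, 99, 98, 95, 95, 94, 99, 97, 97, 95] 66
337 [139, 138, 139, 136, 140, 139, 142, 139, 138, 142, 141, 151, 156, 156, 149, 124, 99, 82, 80, 95, 121, 136, 144, 144] 77
341 [139, 138, 140, 141, 139, 137, 141, 141, 142, 139, 141, 155, 165, 169, 162, 134, 102, 83, 79, 95, 122, 138, 140, 142] 77
345 [139, 138, 140, 137, 139, 137, 138, 141, 139, 139, 143, 152, 168, 167, 161, 137, 102, 81, 80, 93, 116, 134, 141, 142] 77
```

>>> arm_command --increments '[{"offset":[0.2,0,0],"yaw":0},{"offset":[0.25,0,0],"yaw":0},{"offset":[0,0,0],"yaw":0},{"offset":[0,0,0],"yaw":0},{"offset":[0,0,0],"yaw":0}]'

```text
clock: 23.25
tcp_pos: [477.0, 21.0, 150.9]
tool_rot: [0.711, 0.703, -0.0, -0.0]
ft_force: [0.3, 0.5, 0.5]
width: 0.0
gripper_force: 0.0
```

```bash
cat >> h.py <<'E'
def fine(name):
    ims=[];s=manip.get_state()
    for i in range(3):
        im,d,c=shot("wrist",name); ims.append(im.astype(float))
    im=np.mean(ims,0); g=im.mean(2); print("tcp",s["tcp_pos"].round(2),"cam",c[1].round(1))
    def prof(P0,n=16):
        # brightness against y at fixed z, averaged over x range
        ys=np.arange(-n,n+.01,.25); out=[]
        for y in ys:
            uv=np.array([proj([x,P0[1]+y-.0134*(x-P0[0]),P0[2]],c) for x in np.linspace(P0[0]-4,P0[0]+4,9)],np.float32)
            out.append(cv2.remap(g.astype(np.float32),uv[:,:1],uv[:,1:],cv2.INTER_LINEAR).mean())
        return ys+P0[1],np.array(out)
    return g,c,prof
E
python3 - <<'E'
from h import *
g,c,prof=fine("w9.png")
for P in([478,98,62.5],[495,90.3,55]):
    y,b=prof(P,9); print(P); print([(float(a),int(v)) for a,v in zip(y[::2],b[::2])])
E
```

```text
tcp [477.01  21.02 150.94] cam [478.3  92.8 294.4]
[478, 98, 62.5]
[(89.0, 93), (89.5, 94), (90.0, 93), (90.5, 94), (91.0, 94), (91.5, 93), (92.0, 92), (92.5, 89), (93.0, 84), (93.5, 77), (94.0, 72), (94.5, 71), (95.0, 74), (95.5, 81), (96.0, 95), (96.5, 119), (97.0, 144), (97.5, 163), (98.0, 163), (98.5, 151), (99.0, 123), (99.5, 103), (100.0, 89), (100.5, 87), (101.0, 88), (101.5, 90), (102.0, 95), (102.5, 101), (103.0, 106), (103.5, 109), (104.0, 111), (104.5, 113), (105.0, 114), (105.5, 114), (106.0, 114), (106.5, 112), (107.0, 109)]
[495, 90.3, 55]
[(81.3, 138), (81.8, 139), (82.3, 139), (82.8, 139), (83.3, 139), (83.8, 137), (84.3, 134), (84.8, 126), (85.3, 115), (85.8, 101), (86.3, 91), (86.8, 85), (87.3, 90), (87.8, 105), (88.3, 124), (88.8, 142), (89.3, 153), (89.8, 160), (90.3, 159), (90.8, 156), (91.3, 150), (91.8, 145), (92.3, 140), (92.8, 138), (93.3, 137), (93.8, 137), (94.3, 137), (94.8, 136), (95.3, 136), (95.8, 136), (96.3, 136), (96.8, 136), (97.3, 136), (97.8, 136), (98.3, 136), (98.8, 136), (99.3, 135)]
```

The remaining gap is 7.7 mm: the line is at y 97.8 and the index projected onto the slot is at 90.1. The previous draw ended at TCP y −95.0, so the target is about −102.7. Going back behind the tab.

>>> arm_command --increments '[{"offset":[-0.23,0,0],"yaw":0},{"offset":[-0.23,0,0],"yaw":0},{"offset":[0,0,0.4],"yaw":0},{"offset":[0,0,0.6],"yaw":0},{"offset":[0,0,0.6],"yaw":0},{"offset":[0,0,0.4],"yaw":0},{"offset":[0,0,0.2],"yaw":0},{"offset":[0,0,0.1],"yaw":0},{"offset":[0,0,0],"yaw":0},{"offset":[0,0,0],"yaw":0}]'

```text
clock: 24.4
tcp_pos: [477.4, -2.3, 36.8]
tool_rot: [0.712, 0.702, 0.0, 0.0]
ft_force: [0.7, 0.7, 0.5]
width: 0.003
gripper_force: 0.0
```

>>> arm_command --increments '[{"offset":[-0.2,0,0],"yaw":0},{"offset":[-0.1,0,0],"yaw":0},{"offset":[-0.1,0,0],"yaw":0},{"offset":[-0.2,0,0],"yaw":0},{"offset":[-0.2,0,0],"yaw":0},{"offset":[-0.2,0,0],"yaw":0},{"offset":[-0.2,0,0],"yaw":0},{"offset":[-0.2,0,0],"yaw":0},{"offset":[-0.2,0,0],"yaw":0},{"offset":[-0.2,0,0],"yaw":0},{"offset":[-0.1,0,0],"yaw":0},{"offset":[0,0,0],"yaw":0}]'

```text
clock: 25.6
tcp_pos: [476.0, -97.7, 36.4]
tool_rot: [0.712, 0.702, 0.001, 0.0]
ft_force: [2.7, 6.6, 3.5]
width: -0.002
gripper_force: 3.0
```

>>> arm_command --increments '[{"offset":[-0.04,0,0],"yaw":0},{"offset":[-0.02,0,0],"yaw":0},{"offset":[0,0,0],"yaw":0},{"offset":[0,0,0],"yaw":0},{"offset":[0,0,0],"yaw":0},{"offset":[0,0,0],"yaw":0}]'

```text
clock: 26.2
tcp_pos: [476.0, -100.0, 36.4]
tool_rot: [0.712, 0.703, 0.001, -0.0]
ft_force: [2.2, 7.4, 5.0]
width: 0.001
gripper_force: 3.3
```

Run:
```python
from h import *
for i in range(6):
    s=manip.get_state(); print(s["tcp_pos"].round(2),s["ft_force"].round(1),s["clock"]); manip.camera("wrist")
```

```text
[ 476.   -100.04   36.4 ] [2.2 7.4 5. ] 26.2
[ 476.   -100.04   36.4 ] [2.1 5.7 4.8] 26.25
[ 476.01 -100.06   36.38] [2.1 5.8 4.4] 26.3
[ 475.98 -100.04   36.38] [2.5 6.9 3.7] 26.35
[ 476.   -100.04   36.39] [2.  6.5 4.4] 26.4
[ 476.   -100.03   36.4 ] [0.7 6.4 4. ] 26.45
```

>>> arm_command --increments '[{"offset":[-0.03,0,0],"yaw":0},{"offset":[-0.02,0,0],"yaw":0},{"offset":[0,0,0],"yaw":0},{"offset":[0,0,0],"yaw":0},{"offset":[0,0,0],"yaw":0},{"offset":[0,0,0],"yaw":0}]'

```text
clock: 27.1
tcp_pos: [476.0, -102.4, 36.4]
tool_rot: [0.712, 0.703, 0.001, -0.0]
ft_force: [2.0, 6.0, 5.5]
width: -0.001
gripper_force: 3.6
```

>>> arm_command --increments '[{"offset":[-0.005,0,0],"yaw":0},{"offset":[0,0,0],"yaw":0},{"offset":[0,0,0],"yaw":0},{"offset":[0.1,0,0],"yaw":0},{"offset":[0.2,0,0],"yaw":0},{"offset":[0.2,0,0],"yaw":0},{"offset":[0.2,0,0],"yaw":0},{"offset":[0.2,0,0],"yaw":0},{"offset":[0.2,0,0],"yaw":0},{"offset":[0.2,0,0],"yaw":0},{"offset":[0.12,0,0],"yaw":0},{"offset":[0.08,0,0],"yaw":0}]'

```text
clock: 28.3
tcp_pos: [476.5, -27.3, 36.0]
tool_rot: [0.711, 0.703, -0.0, 0.0]
ft_force: [1.9, 2.7, 2.6]
width: 0.002
gripper_force: 1.8
```

>>> arm_command --increments '[{"offset":[0.06,0,0],"yaw":0},{"offset":[0.06,0,0],"yaw":0},{"offset":[0.06,0,0],"yaw":0},{"offset":[0.05,0,0],"yaw":0},{"offset":[0.05,0,0],"yaw":0},{"offset":[0.05,0,0],"yaw":0},{"offset":[0.05,0,0],"yaw":0},{"offset":[0.06,0,0],"yaw":0},{"offset":[0.06,0,0],"yaw":0},{"offset":[0,0,0],"yaw":0},{"offset":[0,0,-0.4],"yaw":0},{"offset":[0,0,-0.7],"yaw":0}]'

```text
clock: 29.5
tcp_pos: [475.0, -2.9, 89.9]
tool_rot: [0.712, 0.703, -0.002, -0.002]
ft_force: [1.1, 0.7, -0.2]
width: -0.002
gripper_force: 0.0
```

>>> arm_command --increments '[{"offset":[0.2,0,-0.7],"yaw":0},{"offset":[0.26,0,-0.5],"yaw":0},{"offset":[0,0,0],"yaw":0},{"offset":[0,0,0],"yaw":0},{"offset":[0,0,0],"yaw":0}]'

```text
clock: 30.0
tcp_pos: [476.3, 19.9, 150.0]
tool_rot: [0.712, 0.703, -0.001, -0.001]
ft_force: [-0.3, 0.3, 0.6]
width: 0.003
gripper_force: 0.0
```

Run:
```python
from h import *
g,c,prof=fine("w10.png")
for P in([478,90,62.5],[495,90.3,55]):
    y,b=prof(P,7); print(P); print([(float(a),int(v)) for a,v in zip(y[::2],b[::2])])
im,d,c=shot("wrist"); K,o,A=c
vv,uu=np.nonzero(d>0); P=(np.linalg.inv(K)@np.vstack([uu,vv,np.ones_like(uu)])*d[vv,uu]).T@A.T+o
m=(P[:,0]>455)&(P[:,0]<500)&(P[:,1]>-100)&(P[:,1]<20)&(P[:,2]>55)&(P[:,2]<66); print("tab",m.sum(),P[m].mean(0))
cv2.imwrite("pics/fin.png",cv2.resize(im[40:300,220:440],None,fx=2.2,fy=2.2))
```

```text
tcp [476.34  19.88 150.01] cam [477.9  91.8 293.2]
[478, 90, 62.5]
[(83.0, 92), (83.5, 92), (84.0, 93), (84.5, 93), (85.0, 91), (85.5, 88), (86.0, 83), (86.5, 76), (87.0, 72), (87.5, 73), (88.0, 77), (88.5, 85), (89.0, 102), (89.5, 127), (90.0, 152), (90.5, 166), (91.0, 158), (91.5, 140), (92.0, 112), (92.5, 96), (93.0, 87), (93.5, 89), (94.0, 93), (94.5, 99), (95.0, 106), (95.5, 109), (96.0, 110), (96.5, 109), (97.0, 106)]
[495, 90.3, 55]
[(83.3, 139), (83.8, 139), (84.3, 138), (84.8, 135), (85.3, 126), (85.8, 114), (86.3, 99), (86.8, 91), (87.3, 90), (87.8, 104), (88.3, 122), (88.8, 141), (89.3, 152), (89.8, 159), (90.3, 161), (90.8, 158), (91.3, 153), (91.8, 146), (92.3, 141), (92.8, 138), (93.3, 137), (93.8, 137), (94.3, 137), (94.8, 137), (95.3, 137), (95.8, 136), (96.3, 137), (96.8, 137), (97.3, 137)]
tab 0 [nan nan nan]<stdin>:7: RuntimeWarning: Mean of empty slice.
  ret = um.true_divide(
```

View pics/fin.png

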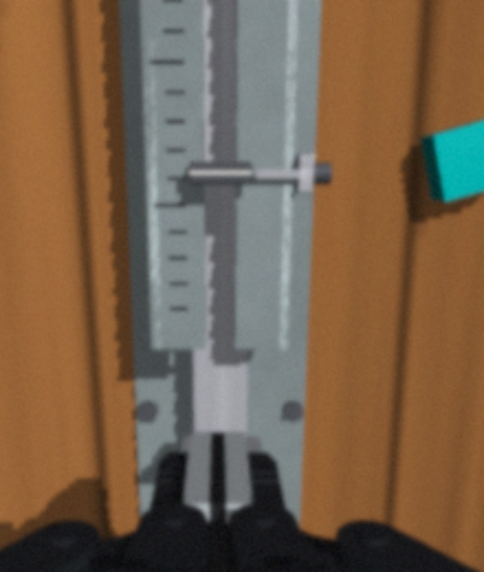

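The rider line (crop 220,173) stands in line with the index tongue (275,175), with about 0.3 mm measured offset. Last check: the tab home and the tiles seated, after backing off.

>>> arm_command --increments '[{"offset":[0,0,-0.6],"yaw":0},{"offset":[-0.2,0,-0.6],"yaw":0},{"offset":[-0.3,0,-0.6],"yaw":0},{"offset":[-0.3,0,-0.3],"yaw":0},{"offset":[-0.2,0,0],"yaw":0},{"offset":[0,0,0],"yaw":0},{"offset":[0,0,0],"yaw":0},{"offset":[0,0,0],"yaw":0}]' --hand 85

```text
clock: 31.0
tcp_pos: [475.9, -29.4, 254.9]
tool_rot: [0.712, 0.703, -0.001, -0.001]
ft_force: [1.1, 0.3, -0.2]
width: 0.995
gripper_force: 0.0
```

Run:
```python
from h import *
np.set_printoptions(suppress=True,precision=2)
s=manip.get_state(); print(s["tcp_pos"])
im,d,c=shot("wrist","w11.png"); K,o,A=c
vv,uu=np.nonzero(d>0); P=(np.linalg.inv(K)@np.vstack([uu,vv,np.ones_like(uu)])*d[vv,uu]).T@A.T+o
m=(P[:,0]>455)&(P[:,0]<500)&(P[:,1]>-100)&(P[:,1]<15)&(P[:,2]>56)&(P[:,2]<66); print("tab",m.sum(),P[m].mean(0),P[m].min(0),P[m].max(0))
for y in(-58.2,-94,-130,-166):
    u,v=proj([475.4,y,22],c).round().astype(int); w=whitetop(im,d,c,u,v); print(u,v,w and (round(w[1],1),w[2]))
```

```text
[475.88 -29.45 254.9 ]
tab 115 [476.41 -27.55  59.96] [458.97 -29.64  57.03] [494.38 -25.63  62.36]
319 193 (np.float64(22.5), ((475.6265563964844, -58.510711669921875), (28.492454528808594, 27.783987045288086), 89.29216766357422))
319 217 (np.float64(22.5), ((475.1607971191406, -94.33908081054688), (28.50330924987793, 28.488786697387695), 89.29525756835938))
319 241 (np.float64(22.5), ((475.4341735839844, -130.45086669921875), (28.395286560058594, 27.755451202392578), 89.31038665771484))
320 263 (np.float64(22.4), ((474.9990539550781, -166.0818328857422), (29.815998077392578, 28.435510635375977), 89.33731842041016))
```

All four tiles are seated level, the tab is back at its home position, and the rider is at the index. Handing in.

```bash
python3 -c "
from plant import manip
print(manip.hand_in())"
```

```text
the job is handed in; nothing more can be done
None
```

The job is handed in: both spare tiles sit flat in pockets 0 and 1, the blade is fully home, and the rider stands about 0.3 mm from the index by my measurement, after a first draw I stopped short on purpose and a second to the index.

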